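Turn a closed cream pot end over end in the turning cradle

TASK

Mix the settled cream in the closed pot: push the lidded white pot off the loading deck fully home into the turning cradle, then swing the crank handle over to its other stop so that the pot is upside down and leave it so for a couple of seconds. Then swing the handle back to where it started so that the pot stands upright in the cradle again, and let go; leave the other things on the bench where they are.

Things in the scene. Friction and masses are not known exactly. Their poses are not given: they have to be found in the camera images.
- pot: The closed cream pot: a white round pot with a fixed lid and a blue stripe, 69 mm in diameter, 41 mm tall, about 0.1 kg. Origin at the centre of its underside, z up through the lid. It starts upright on the loading deck.
- thread_spool: Bystander: wooden thread spool, 42 mm in diameter, 48 mm tall, standing on the bench beside the deck. Origin at the centre of its underside.
- wax: Bystander: brown lump of wax, 36 x 47 x 25 mm, on the bench beside the deck. Origin at the centre of its underside.
- shoe_brush: Bystander: shoe brush, 155 x 51 x 44 mm, lying on the right of the bench. Origin at the centre of its underside.
- bottle: Bystander: small bottle with a dropper cap, 33 mm in diameter, 102 mm tall, at the left front of the bench. Origin at the centre of its underside.
- turner: The wooden stand of the turning cradle, fixed to the bench. Origin on the bench under the middle of the cradle; x points from the loading deck to the closed back of the cradle, y to the left seen from the deck, z up. A bearing post 100 mm tall stands at x = 64 to 78 mm.
- deck_edge (a point): Middle of the loading deck's back edge, on its top, 56 mm above the bench and 40 mm in front of the pivot point; axes as turner. The flat deck reaches 135 mm forward (-x) and is 150 mm wide. Two guide rails 8 mm high converge on it from 65 mm off the middle line at the front to 38 mm at the edge. Beyond it an 18 mm gap, which the pot slides across, then the cradle floor, slightly lower.
- cradle (a joint): Turn of the cradle: 0 at its first stop (handle at the stand's +y side, as it starts), pi at the other stop (handle at -y, cradle upside down). Positive turning carries the handle from +y over the top to -y. It stays where it is left (friction 0.1 N m, about 1 N at the handle); the handle's weight keeps it on either stop.
- pivot (a point): Point on the pivot axis at the middle of the cradle's pocket, 76 mm above the bench; axes as turner. The pivot axis runs along the stand's x but slopes down to the back by 0.12 rad: direction (0.993, 0, -0.120) in the stand's frame. Hence the pot always leans to the closed back and does not roll out.
- pocket_seat (a point): Centre of the underside of a pot that is home against the cradle's back wall; turns with the cradle. The aluminium cradle is open at the front (-x), inside 75 mm wide and 49 mm high. Floor and roof reach only 22 mm in front of the pivot point, so a pot that is home sticks out 11 mm and can be pushed by its front side all the way. Top of the roof 107 mm above the bench.
- handle (a point): Grip point of the crank handle: a wooden sleeve 15 mm thick, 80 mm long, that spins freely on its pin, parallel to the pivot axis and 120 mm from it. The point lies 12 mm in front of the pivot point along the axis; the sleeve reaches 28 mm farther to the front, 52 mm to the back, where the crank arm holds it. x points along the sleeve to the back.
There are look-alikes about, which are no part of the job. Of the things like the pot, leave any that is green or yellow; of the rest the larger one is meant.

How it is judged:
By the outcome, as a careful person would: the job done as asked, in the order asked, and still so for the second after the job is handed in, with the robot touching nothing.
It also fails if it takes over 64 s, if anything falls off the work surface, if the arm or the gripper's body presses on something with over 40 N, if the wrist force passes 120 N, or if a joint passes its speed limit or range.

ROBOT

A 7-joint arm with a two-finger parallel gripper is mounted at the origin on a cart in front of the work surface, level with it; the furniture and walls round the work are solid. World frame = base frame: x ahead of the robot, y to its left, z up, the work surface at z = 0. Lengths are in m, angles in rad, forces in N, time in s.
With the tool pointing down it reaches from about 0.4 to 0.85 m from the base axis. Payload 4.5 kg.
Tool frame: the origin (TCP) lies between the finger pads; the fingertips stand 8 mm ahead of it and the grasp point (between the pads) lies 11 mm behind it; z points along the fingers, y is the direction in which the jaws open and shut (so a half turn about z gives the same grasp; the last joint's range is limited). The gripper opens to 88 mm and grips with 3 to 60 N. Pads are 18 mm wide; open, the fingers measure 123 mm over their backs; the gripper's body (75 mm by 187 mm) begins 45 mm behind the grasp point.
Start: joints at [0.034, 0.689, -0.195, 1.565, 0.157, 0.902, -0.215], TCP at [0.625, 0, 0.247] pointing down, gripper open.
Joint ranges: [-3.01, 3.01], [-0.46, 2.08], [-1.47, 1.51], [0.13, 2.56], [-1, 4.14], [0.04, 2.09], [-2.66, 2.66]. Speed limits (rad/s): [2.57, 2.57, 3.14, 3.14, 3.14, 3.14, 3.14].

INTERFACE

Orientations are given as a unit quaternion [x, y, z, w].
In Python, from plant import r gives the robot as it stands.
- The arm moves only by the tool carry_out, never from a script. Its argument "commands" is a list that holds one entry, the list of rows, each a list of 7 numbers: the turn, a rotation vector about the tool's x, y, z in rad, then the shift along the tool's x, y, z in cm, then the finger opening in cm, from 0 to 8.81. A call has 1 to 10 rows; each row is the pose to reach, as a shift and turn from the pose commanded when the call began, along the tool's axes at that moment; what a row does not reach only later rows make up. A row lasts 1/12 s, in which the tool goes at most 41.7 mm and 7.16 degrees, less where a joint would pass 70% of its speed; a pose out of reach is approached as far as the arm can. A call with a gripper value outside its range is refused whole. The fingers move at their own pace and stop on an object; "force" is the grip in N (left out, the last holds). Time passes only in rows, so rows that repeat a pose let the fingers close. It gives the time, the measured TCP pose, the force and the opening at its end, in the units of the state.
- r.get_state(): the state, without advancing time (a new reading comes with each control period).
- r.snapshot(name): name is "scene" or "side" or "wrist"; returns a dict with "pixels" (400x640x3 uint8, red, green, blue), "mtx" (3x3 intrinsics, pixels), "xyz" and "rotation" of the camera in the world. Camera axes: x right, y down, z forward; pixel columns grow to the right and rows downward; lengths in m; the calibration is good to about 2 mm. The wrist camera is an equidistant fisheye: a pixel r from the principal point sees the ray r / f radians off the axis. A picture is of the moment at which its call begins. There is no depth.
- r.finish_job(): hands the job in, once; it reports no verdict.
The state is a dict: "clock": time; "q": joint angles; "qd": joint speeds; "joint_torque": joint torques, N m; "tool_pos": TCP position; "eef_rot": TCP orientation; "contact_force": force on the tool from outside, world axes, zero at the start; "moment": the same for the moment, N m; "opening": opening from 0.0 (shut) to 1.0 (fully open).
Only numpy, scipy, OpenCV 4.12 (cv2) and the standard library are available. Lean on these libraries where they do the work, as an engineer would, in place of code of your own. Each camera call takes 0.05 s, during which the arm holds its last target.

## Working session

There is one attempt and no reset: what is moved stays moved. The work goes in short steps, Python scripts to look and compute and a tool call to move; the robot and the scene stay as the last step left them, time stands still between calls to the robot, and variables do not carry over. Pictures are saved under pics/ and viewed, and the job is handed in when it is done.

Besides the shell and the picture viewer there is one more tool, called as name(argument=value, ...) on one line, values as JSON. carry_out: Moves the arm, as the interface text tells. Its arguments: {"type":"object","properties":{"commands":{"type":"array"},"force":{"type":"number"}},"required":["commands"]}

```bash
ls; mkdir -p pics; python3 - <<'E'
from plant import r
import cv2,json,numpy as np
for n in ["scene","side","wrist"]:
    s=r.snapshot(n); cv2.imwrite(f"pics/{n}0.png",s["pixels"][:,:,::-1]); np.savez(f"pics/{n}0.npz",**s)
    print(n,s["mtx"].tolist(),s["xyz"],np.round(s["rotation"],4).tolist())
print(r.get_state())
E
```

```text
pics
scene [[409.00813314859886, 0.0, 324.5923343442115], [0.0, 409.00813314859886, 200.1541466872231], [0.0, 0.0, 1.0]] [-0.07873579 -0.56782866  0.87535697] [0.8591, -0.3487, 0.1495, -0.3434]
side [[408.6822327215876, 0.0, 316.7519545076655], [0.0, 408.6822327215876, 197.3047252428715], [0.0, 0.0, 1.0]] [0.07888523 0.7146649  0.74686413] [-0.2299, 0.8682, -0.4255, 0.1112]
wrist [[309.70691628693146, 0.0, 316.75917892638745], [0.0, 309.70691628693146, 202.19750459314008], [0.0, 0.0, 1.0]] [0.62464465 0.07493636 0.38253137] [0.9894, -0.0005, -0.0003, 0.1449]
{'clock': 0.15, 'q': array([ 0.03378186,  0.68979461, -0.1945378 ,  1.56611539,  0.1572837 ,
        0.90251888, -0.21508889]), 'qd': array([ 4.35374584e-05, -3.84192405e-03,  2.33339095e-05, -3.32469803e-03,
        5.99770964e-04,  1.45660690e-03,  8.83518253e-04]), 'joint_torque': array([-1.46674727e-03, -5.27863634e+01, -1.26819178e+00, -1.53587687e+01,
       -5.24473807e-02,  3.92338901e-03,  1.12435155e-04]), 'tool_pos': array([ 6.24513236e-01, -1.59617161e-05,  2.46089741e-01]), 'eef_rot': array([ 7.07073435e-01,  7.07139755e-01, -5.42804734e-04, -4.78783323e-04]), 'contact_force': array([ 0.11342363, -0.04046591,  0.60749807]), 'moment': array([ 0.04636336, -0.03085722, -0.00871173]), 'opening': 1.0010601576717988}
```

View pics/scene0.png

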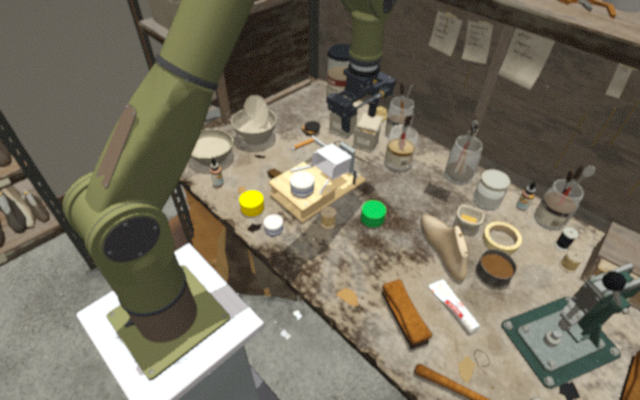

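View pics/side0.png

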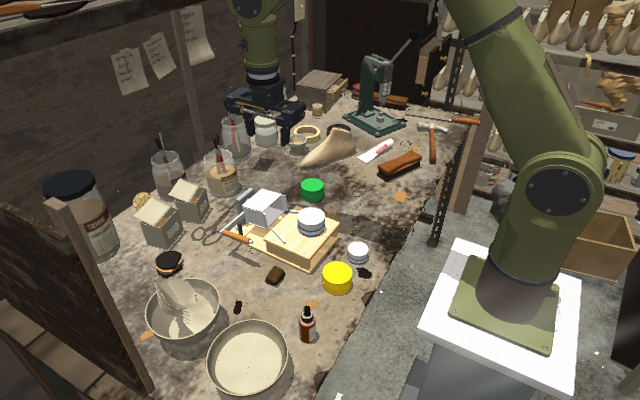

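View pics/wrist0.png

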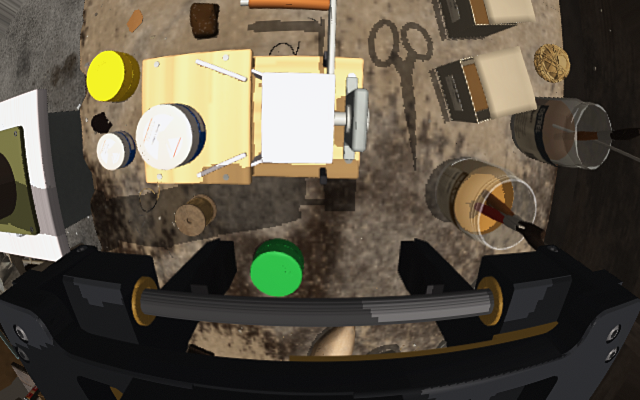

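```bash
cat > h.py <<'E'
import numpy as np,cv2
from scipy.spatial.transform import Rotation as R
def load(n): return dict(np.load(f"pics/{n}.npz"))
def proj(s,P,fish):
    P=np.atleast_2d(P); c=R.from_quat(s["rotation"]).inv().apply(P-s["xyz"]); K=s["mtx"]
    if fish:
        rr=np.hypot(c[:,0],c[:,1]); th=np.arctan2(rr,c[:,2]); u=c[:,:2]/rr[:,None]*th[:,None]
    else: u=c[:,:2]/c[:,2:]
    return u*K[0,0]+K[:2,2]
def atz(s,px,z,fish):
    K=s["mtx"]; u=(np.atleast_2d(px)-K[:2,2])/K[0,0]
    if fish:
        t=np.linalg.norm(u,axis=1); d=np.c_[u/t[:,None]*np.sin(t)[:,None],np.cos(t)]
    else: d=np.c_[u,np.ones(len(u))]
    d=R.from_quat(s["rotation"]).apply(d); k=(z-s["xyz"][2])/d[:,2]
    return s["xyz"]+k[:,None]*d
def crop(n,x0,y0,w,h,k,out):
    im=cv2.imread(f"pics/{n}.png")[y0:y0+h,x0:x0+w]
    cv2.imwrite(f"pics/{out}.png",cv2.resize(im,None,fx=k,fy=k,interpolation=cv2.INTER_CUBIC))
E
python3 -c "
from h import *
crop('wrist0',80,0,300,220,2.6,'c1'); crop('side0',200,170,160,120,5,'c2'); crop('scene0',230,120,150,110,5,'c3')"
```

```text
(no output)
```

View pics/c1.png

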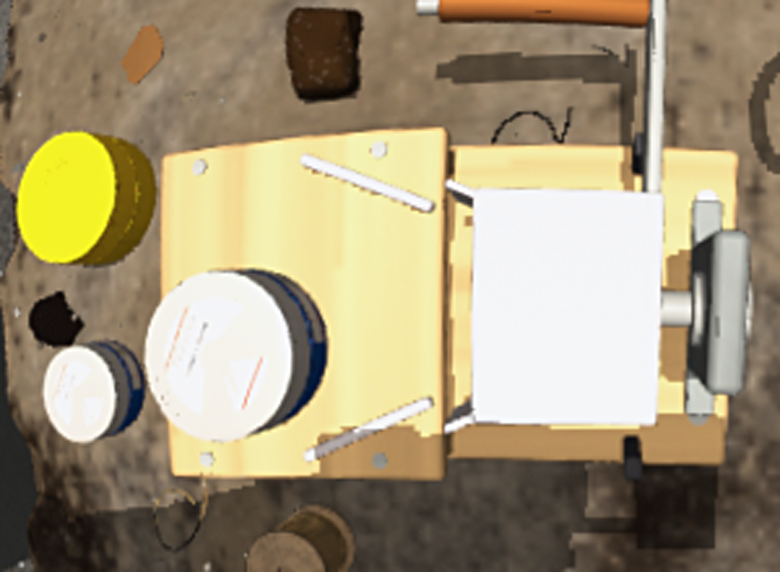

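View pics/c2.png

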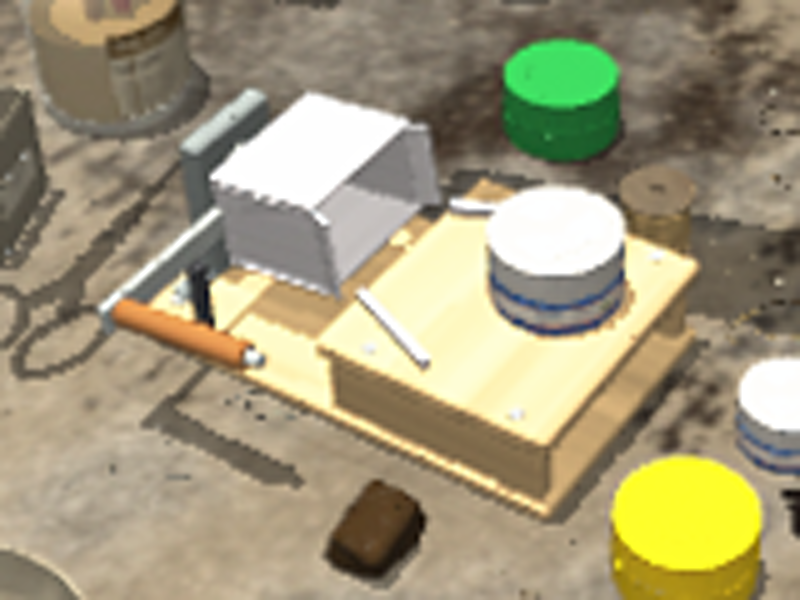

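View pics/c3.png

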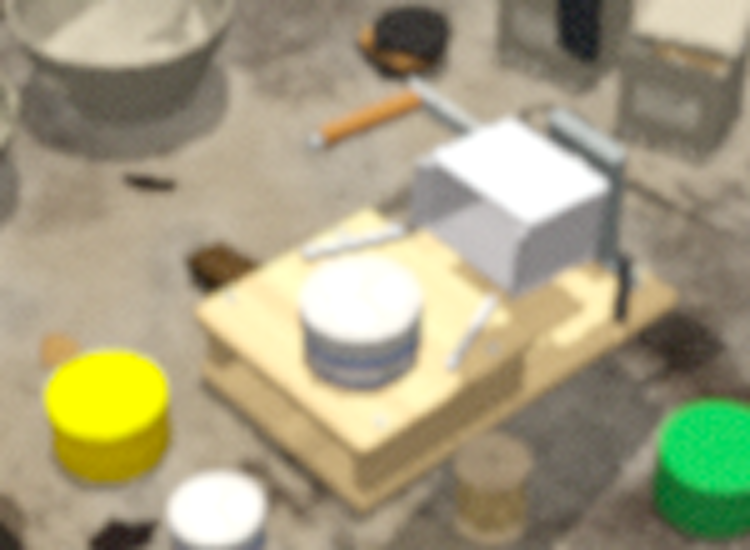

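```bash
cat > fit.py <<'E'
from h import *
from scipy.optimize import least_squares
S={n:load(n+'0') for n in ['wrist','side','scene']}
C={'fl':(-.175,.075,.056),'bl':(-.04,.075,.056),'br':(-.04,-.075,.056),'fr':(-.175,-.075,.056)}
obs=[('wrist','fl',142.3,60.4),('wrist','bl',251.5,49.2),('wrist','br',250.4,183.8),('wrist','fr',146.5,183.1),
('side','bl',263.6,239.6),('side','fl',309.6,258.6),('side','fr',339.6,223),('side','br',296,206),
('scene','fl',269.4,182.4),('scene','fr',302,210),('scene','bl',303.6,161.6)]
def T(p,P): return R.from_euler('z',p[2]).apply(P)+[p[0],p[1],0]
def f(p): return np.concatenate([proj(S[n],T(p,C[c]),n=='wrist')[0]-[u,v] for n,c,u,v in obs])
for sub in ['wrist','side','scene','']:
    o2=obs; 
    if sub: obs=[o for o in o2 if o[0]==sub]
    s=least_squares(f,[.6,.1,0]); print(sub,s.x,np.round(s.fun,1)); obs=o2
np.save('turner.npy',s.x)
print('pot w',atz(S['wrist'],(164.6,136.5),.097,True),'side',atz(S['side'],(311.2,215.4),.097,False),'scene',atz(S['scene'],(302.1,179.5),.097,False))
p=s.x; ax=np.array([.993,0,-.12]);pv=np.array([0,0,.076])
print('handle',T(p,pv-.012*ax+[0,.12,0]), 'ends',T(p,pv-.04*ax+[0,.12,0]),T(p,pv+.04*ax+[0,.12,0]),'pivot',T(p,pv),'edge',T(p,np.array([-.04,0,.056])))
for n in S: print(n,proj(S[n],np.array([T(p,pv-.04*ax+[0,.12,0]),T(p,pv+.04*ax+[0,.12,0])]),n=='wrist'))
E
python3 fit.py
```

```text
wrist [ 0.59454155  0.07023481 -0.02716775] [-1.2 -1.4  0.4 -1.5  1.   1.8 -1.1  1.1]
side [ 0.58865825  0.07389815 -0.01182452] [-1.  -0.6  0.5  1.   0.7 -0.5 -0.2 -0.4]
scene [ 0.59345315  0.06942599 -0.0300776 ] [-0.7 -0.5  0.4  0.3  0.3  0.1]
 [ 0.59361791  0.07044003 -0.02530289] [-2.  -1.1 -0.5 -1.5  0.3  1.7 -1.6  1.2 -2.3 -2.1 -1.5 -0.2 -0.5 -1.3
 -0.9 -1.4 -0.8 -0.5  0.5  0.2  0.1 -0. ]
pot w [[0.47287514 0.05792556 0.097     ]] side [[0.46695952 0.05540572 0.097     ]] scene [[0.46915173 0.05762131 0.097     ]]
handle [0.58474174 0.19070309 0.07744   ] ends [0.55694664 0.19140654 0.0808    ] [0.63636121 0.18939669 0.0712    ] pivot [0.59361791 0.07044003 0.076     ] edge [0.55363071 0.07145204 0.056     ]
wrist [[248.07808987   1.17665502]
 [328.52464595   3.07387364]]
side [[248.61414432 241.06875826]
 [223.18696795 232.10971175]]
scene [[293.93833582 148.25219861]
 [313.16945208 140.09293008]]
```

carry_out(commands=[[[0,0,1.596,5.8,-21.3,0,2.4],[0,0,1.596,5.8,-21.3,0,2.4],[0,0,1.596,5.8,-21.3,0,2.4],[0,0,1.596,5.8,-21.3,0,2.4],[0,0,1.596,5.8,-21.3,0,2.4],[0,0,1.596,5.8,-21.3,0,2.4],[0,0,1.596,5.8,-21.3,0,2.4],[0,0,1.596,5.8,-21.3,0,2.4],[0,0,1.596,5.8,-21.3,0,2.4],[0,0,1.596,5.8,-21.3,0,2.4]]], force=15)

```text
clock: 0.98
tool_pos: [0.4119, 0.0582, 0.2468]
eef_rot: [0.988, 0.157, 0.0, -0.0]
contact_force: [-0.4, -0.4, -0.3]
opening: 0.278
```

```bash
python3 - <<'E'
from h import *
w=load('wrist0')
for n,p,z in [('green',(276,266),.03),('spool',(188,216),.048),('smallpot',(110,151),.03),('wax',(205,20),.025)]: print(n,atz(w,p,z,True))
E
cat > st.py <<'E'
from h import *
from plant import r
s=r.get_state(); q=R.from_quat(s["eef_rot"]); p=np.load('turner.npy')
print('t',round(s["clock"],2),'tcp',np.round(s["tool_pos"],4),'F',np.round(s["contact_force"],1),'open',round(s["opening"]*8.81,2))
M=q.as_matrix(); print('toolx',np.round(M[:,0],3),'y',np.round(M[:,1],3),'z',np.round(M[:,2],3))
T=R.from_euler('z',p[2]).inv().apply(s["tool_pos"]-[p[0],p[1],0]); print('in turner',np.round(T,4))
E
python3 st.py
```

```text
green [[ 0.57151226 -0.11672843  0.03      ]]
spool [[ 0.46781006 -0.04258129  0.048     ]]
smallpot [[0.34722295 0.04130737 0.03      ]]
wax [[0.49149294 0.19452086 0.025     ]]
t 0.98 tcp [0.4119 0.0582 0.2468] F [-0.4 -0.4 -0.3] open 2.45
toolx [0.951 0.31  0.   ] y [ 0.31  -0.951 -0.   ] z [ 0.  0. -1.]
in turner [-0.1814 -0.0168  0.2468]
```

carry_out(commands=[[[0,0,0.34,0,0,0,2.4],[0,0,0.34,0,0,0,2.4],[0,0,0.34,0,0,0,2.4],[0,0,0.34,0,0,4,2.4],[0,0,0.34,0,0,8,2.4],[0,0,0.34,0,0,12,2.4],[0,0,0.34,0,0,15,2.4],[0,0,0.34,0,0,16.8,2.4],[0,0,0.34,0,0,16.8,2.4]]])

```text
clock: 1.73
tool_pos: [0.4099, 0.0583, 0.076]
eef_rot: [1.0, -0.009, -0.005, -0.0]
contact_force: [0.2, 0.2, -0.2]
opening: 0.273
```

```bash
python3 st.py; cat > snap.py <<'E'
import sys,cv2,numpy as np
from plant import r
for a in sys.argv[2:]:
    s=r.snapshot(a); n=a+sys.argv[1]; cv2.imwrite(f"pics/{n}.png",s["pixels"][:,:,::-1]); np.savez(f"pics/{n}.npz",**s)
E
python3 snap.py 1 wrist
```

```text
t 1.73 tcp [0.4099 0.0583 0.076 ] F [ 0.2  0.2 -0.2] open 2.4
toolx [ 1.    -0.019 -0.011] y [-0.019 -1.    -0.   ] z [-0.01   0.001 -1.   ]
in turner [-0.1834 -0.0168  0.076 ]
```

View pics/wrist1.png

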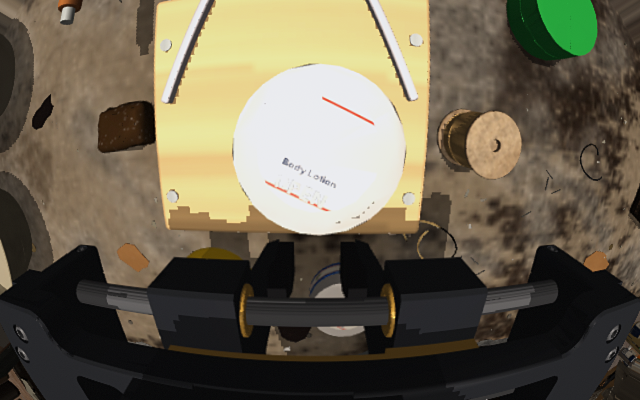

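carry_out(commands=[[[0,0,0,1.0,0,0,2.4],[0,0,0,1.8,0,0,2.4],[0,0,0,2.5,-0.1,0,2.4],[0,0,0,3.2,-0.3,0,2.4],[0,0,0,3.9,-0.5,0,2.4],[0,0,0,4.6,-0.7,0,2.4],[0,0,0,5.3,-0.9,-0.1,2.4],[0,0,0,6.0,-1.1,-0.1,2.4],[0,0,0,6.7,-1.3,-0.1,2.4],[0,0,0,7.3,-1.45,-0.1,2.4]]])

```text
clock: 2.62
tool_pos: [0.4861, 0.0716, 0.0802]
eef_rot: [1.0, -0.009, -0.001, -0.0]
contact_force: [-2.0, 0.4, 1.2]
opening: 0.272
```

```bash
python3 st.py; python3 snap.py 2 wrist
```

```text
t 2.62 tcp [0.4861 0.0716 0.0802] F [-2.   0.4  1.2] open 2.4
toolx [ 1.    -0.019 -0.002] y [-0.019 -1.    -0.   ] z [-0.002  0.    -1.   ]
in turner [-0.1075 -0.0016  0.0802]
```

View pics/wrist2.png

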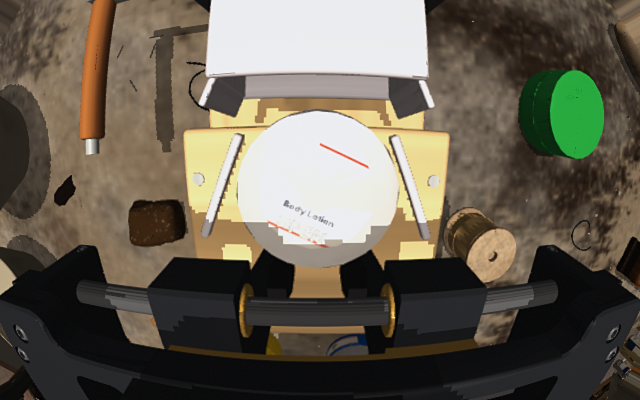

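carry_out(commands=[[[0,0,0,0.7,0,0.1,2.4],[0,0,0,1.4,0,0.2,2.4],[0,0,0,2.1,0,0.2,2.4],[0,0,0,2.8,0,0.2,2.4],[0,0,0,3.5,0,0.2,2.4],[0,0,0,4.1,0,0.2,2.4],[0,0,0,4.7,0,0.2,2.4],[0,0,0,5.2,0,0.2,2.4],[0,0,0,5.7,0,0.2,2.4],[0,0,0,6.1,0,0.2,2.4]]])

```text
clock: 3.5
tool_pos: [0.5471, 0.0701, 0.0779]
eef_rot: [1.0, -0.01, -0.001, -0.0]
contact_force: [-1.1, -0.3, -1.1]
opening: 0.274
```

```bash
python3 st.py; python3 snap.py 3 wrist
```

```text
t 3.5 tcp [0.5471 0.0701 0.0779] F [-1.1 -0.3 -1.1] open 2.41
toolx [ 1.    -0.019 -0.002] y [-0.019 -1.    -0.   ] z [-0.002  0.    -1.   ]
in turner [-0.0465 -0.0016  0.0779]
```

View pics/wrist3.png

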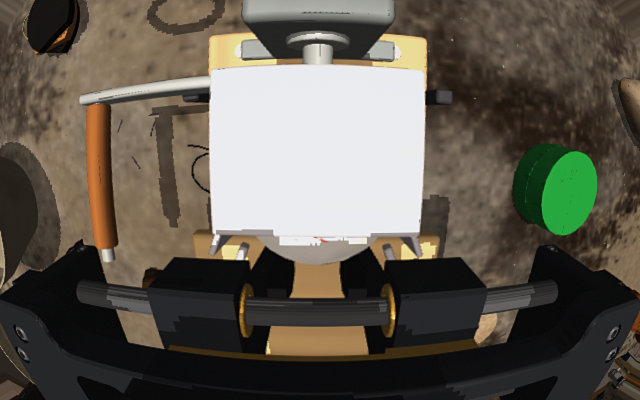

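Pot is entering the cradle, centred at col ~318, with the last bit to push. Push gently until the force rises.

carry_out(commands=[[[0,0,0,0.2,0,0,2.4],[0,0,0,0.4,0,0,2.4],[0,0,0,0.6,0,0,2.4],[0,0,0,0.7,0,0,2.4]]])

```text
clock: 3.88
tool_pos: [0.553, 0.07, 0.0779]
eef_rot: [1.0, -0.01, -0.002, -0.0]
contact_force: [-3.1, 0.2, -0.2]
opening: 0.277
```

```bash
python3 st.py
```

```text
t 3.88 tcp [0.553  0.07   0.0779] F [-3.1  0.2 -0.2] open 2.44
toolx [ 1.    -0.019 -0.003] y [-0.019 -1.    -0.   ] z [-0.003  0.    -1.   ]
in turner [-0.0406 -0.0015  0.0779]
```

carry_out(commands=[[[0,0,0,0.1,0,0,2.4],[0,0,0,0.2,0,0,2.4],[0,0,0,0.3,0,0,2.4],[0,0,0,0.3,0,0,2.4]]])

```text
clock: 4.22
tool_pos: [0.5534, 0.07, 0.0776]
eef_rot: [1.0, -0.01, -0.004, -0.0]
contact_force: [-7.3, 0.5, 3.3]
opening: 0.271
```

```bash
python3 st.py
```

```text
t 4.22 tcp [0.5534 0.07   0.0776] F [-7.3  0.5  3.3] open 2.39
toolx [ 1.    -0.019 -0.008] y [-0.019 -1.    -0.   ] z [-0.008  0.001 -1.   ]
in turner [-0.0402 -0.0015  0.0776]
```

carry_out(commands=[[[0,0,0,-1.5,0,0,2.4],[0,0,0,-4,0,0,2.4],[0,0,0,-4,0,-3,2.4],[0,0,0,-4,0,-7,2.4],[0,0,0,-4,0,-11,2.4],[0,0,0,-4,0,-14,4],[0,0,0,-4,0,-14,4]]])

```text
clock: 4.8
tool_pos: [0.5212, 0.0703, 0.2238]
eef_rot: [1.0, -0.01, 0.006, -0.001]
contact_force: [0.3, -0.2, 0.3]
opening: 0.398
```

```bash
python3 st.py; python3 snap.py 4 wrist side scene; python3 -c "
from h import *
crop('side4',200,170,160,120,5,'c5'); crop('scene4',230,120,150,110,5,'c6')"
```

```text
t 4.8 tcp [0.5212 0.0703 0.2238] F [ 0.3 -0.2  0.3] open 3.51
toolx [ 1.    -0.02   0.011] y [-0.02  -1.    -0.002] z [ 0.011  0.001 -1.   ]
in turner [-0.0724 -0.0019  0.2238]
```

View pics/wrist4.png

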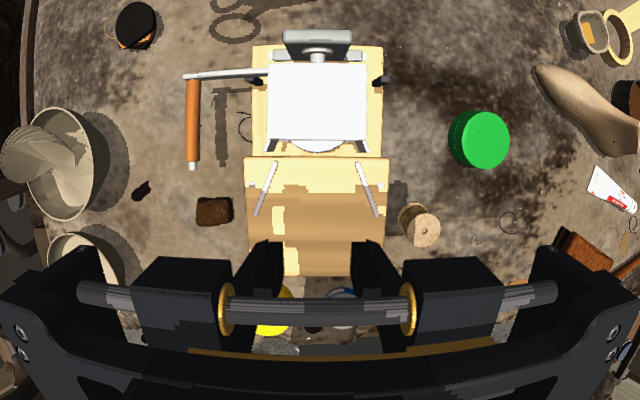

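View pics/c5.png

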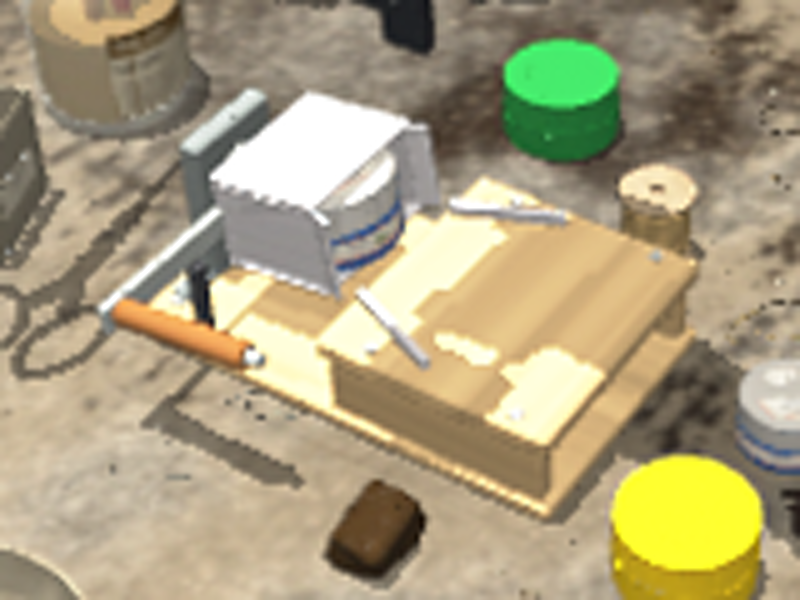

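View pics/c6.png

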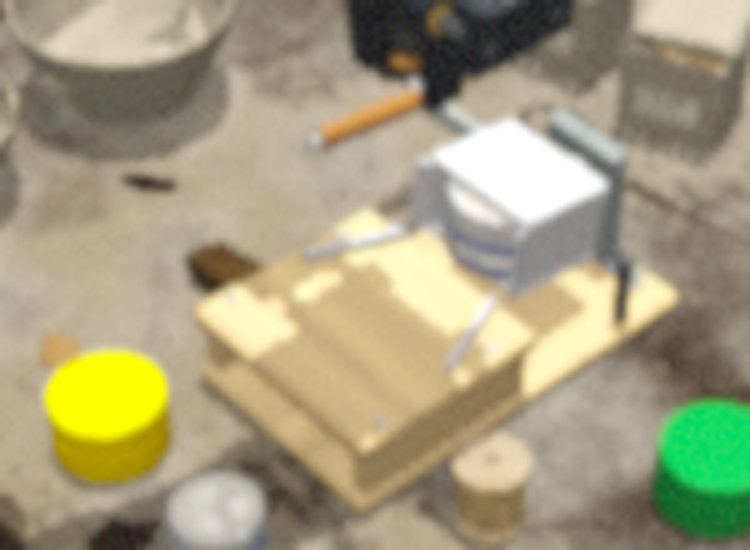

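```bash
python3 - <<'E'
from h import *
p=np.load('turner.npy');ax=np.array([.993,0,-.12]);pv=np.array([0,0,.076])
T=lambda P:R.from_euler('z',p[2]).apply(P)+[p[0],p[1],0]
H=np.array([T(pv-.04*ax+[0,.12,0]),T(pv-.012*ax+[0,.12,0]),T(pv+.04*ax+[0,.12,0])])
for n in ['wrist','side','scene']: print(n,np.round(proj(load(n+'4'),H,n=='wrist'),1).tolist())
print('seen',atz(load('wrist4'),[(192,163),(192,80)],.0808,True)[0],atz(load('wrist4'),[(192,80)],.0712,True)[0]); print(H)
crop_=crop('wrist4',160,60,80,120,5,'c7')
E
```

```text
wrist [[191.8, 161.4], [191.5, 132.5], [192.8, 80.0]]
side [[248.6, 241.1], [239.5, 237.9], [223.2, 232.1]]
scene [[293.9, 148.3], [300.8, 145.3], [313.2, 140.1]]
seen [0.55534148 0.19133338 0.0808    ] [0.63651764 0.19026339 0.0712    ]
[[0.55694664 0.19140654 0.0808    ]
 [0.58474174 0.19070309 0.07744   ]
 [0.63636121 0.18939669 0.0712    ]]
```

View pics/c7.png

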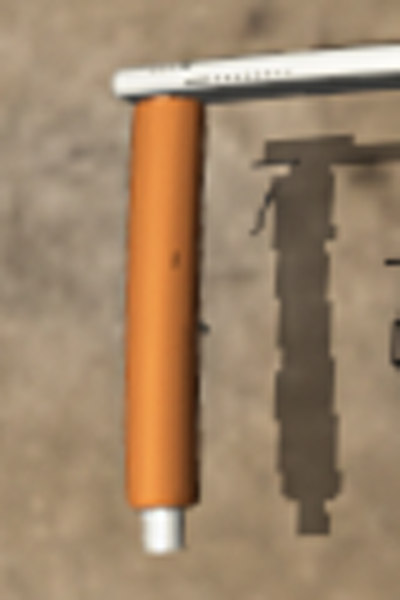

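carry_out(commands=[[[0,-0.131,0.005,3,-4,0,4.5],[0,-0.131,0.005,6.9,-8,1,4.5],[0,-0.131,0.005,6.9,-12.2,4,4.5],[0,-0.131,0.005,6.9,-12.2,7.9,4.5],[0,-0.131,0.005,6.9,-12.2,7.9,4.5],[0,-0.131,0.005,6.9,-12.2,7.9,4.5],[0,-0.131,0.005,6.9,-12.2,7.9,4.5]]])

```text
clock: 5.53
tool_pos: [0.5864, 0.1908, 0.1365]
eef_rot: [0.998, -0.012, -0.069, 0.0]
contact_force: [0.3, 0.4, 0.8]
opening: 0.512
```

```bash
python3 st.py; python3 snap.py 5 wrist
```

```text
t 5.53 tcp [0.5864 0.1908 0.1365] F [0.3 0.4 0.8] open 4.51
toolx [ 0.99  -0.024 -0.137] y [-0.024 -1.     0.002] z [-0.137  0.001 -0.991]
in turner [-0.0102  0.1201  0.1365]
```

View pics/wrist5.png

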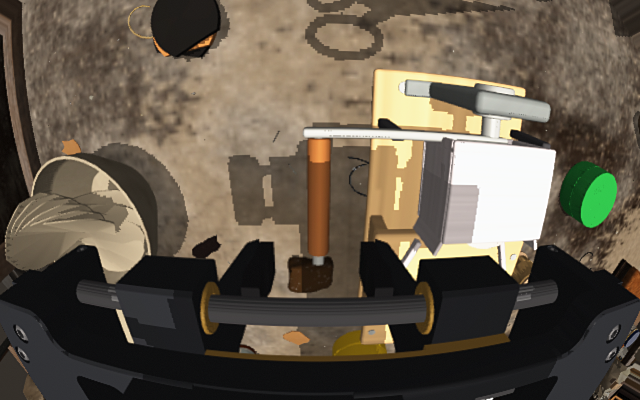

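carry_out(commands=[[[0,0.015,0,0.6,0,2,4.5],[0,0.015,0,0.6,0,4.5,4.5],[0,0.015,0,0.6,0,6.3,4.5],[0,0.015,0,0.6,0,7.0,4.5],[0,0.015,0,0.6,0,7.0,4.5]]])

```text
clock: 6.0
tool_pos: [0.5841, 0.1897, 0.0688]
eef_rot: [0.998, -0.013, -0.059, -0.0]
contact_force: [0.4, 0.3, 0.4]
opening: 0.506
```

```bash
python3 st.py; python3 snap.py 6 wrist
```

```text
t 6.0 tcp [0.5841 0.1897 0.0688] F [0.4 0.3 0.4] open 4.45
toolx [ 0.993 -0.026 -0.119] y [-0.026 -1.     0.001] z [-0.119  0.002 -0.993]
in turner [-0.0125  0.1189  0.0688]
```

View pics/wrist6.png

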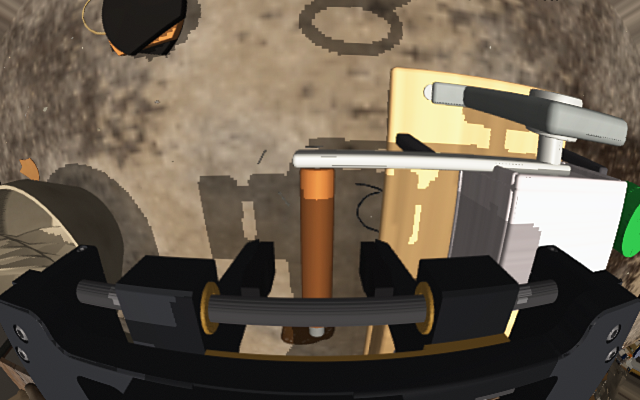

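Sleeve runs between the fingers (col ~316). Close.

carry_out(commands=[[[0,0,0,0,0,0.2,1.0],[0,0,0,0,0,0.2,1.0],[0,0,0,0,0,0.2,1.0],[0,0,0,0,0,0.2,1.0],[0,0,0,0,0,0.2,1.0],[0,0,0,0,0,0.2,1.0]]], force=15)

```text
clock: 6.55
tool_pos: [0.5848, 0.1898, 0.0672]
eef_rot: [0.998, -0.013, -0.058, 0.0]
contact_force: [-0.3, -4.0, 2.8]
opening: 0.162
```

```bash
python3 st.py
```

```text
t 6.55 tcp [0.5848 0.1898 0.0672] F [-0.3 -4.   2.8] open 1.43
toolx [ 0.993 -0.025 -0.117] y [-0.025 -1.     0.002] z [-0.117  0.001 -0.993]
in turner [-0.0119  0.1191  0.0672]
```

carry_out(commands=[[[0,0,0,0,0.04,-0.94,1.0],[0,0,0,0,0.15,-1.88,1.0],[0,0,0,0,0.33,-2.8,1.0],[0,0,0,0,0.59,-3.71,1.0],[0,0,0,0,0.91,-4.59,1.0],[0,0,0,0,1.31,-5.45,1.0],[0,0,0,0,1.77,-6.27,1.0],[0,0,0,0,2.29,-7.05,1.0],[0,0,0,0,2.88,-7.79,1.0],[0,0,0,0,3.52,-8.49,1.0]]])

```text
clock: 7.38
tool_pos: [0.5938, 0.1544, 0.1518]
eef_rot: [0.998, -0.012, -0.058, 0.0]
contact_force: [2.9, -5.5, -7.1]
opening: 0.162
```

```bash
python3 st.py
```

```text
t 7.38 tcp [0.5938 0.1544 0.1518] F [ 2.9 -5.5 -7.1] open 1.42
toolx [ 0.993 -0.025 -0.117] y [-0.025 -1.     0.002] z [-0.117  0.001 -0.993]
in turner [-0.0019  0.0839  0.1518]
```

carry_out(commands=[[[0,0,0,0,0.69,-0.64,1.0],[0,0,0,0,1.43,-1.22,1.0],[0,0,0,0,2.21,-1.75,1.0],[0,0,0,0,3.03,-2.2,1.0],[0,0,0,0,3.89,-2.6,1.0],[0,0,0,0,4.77,-2.93,1.0],[0,0,0,0,5.68,-3.18,1.0],[0,0,0,0,6.6,-3.36,1.0],[0,0,0,0,7.54,-3.47,1.0],[0,0,0,0,8.48,-3.51,1.0]]])

```text
clock: 8.22
tool_pos: [0.5956, 0.0715, 0.1865]
eef_rot: [0.998, -0.012, -0.059, -0.002]
contact_force: [1.3, 0.8, -5.5]
opening: 0.158
```

```bash
python3 st.py; python3 snap.py 7 side;python3 -c "
from h import *
crop('side7',180,130,160,120,5,'c8')"
```

```text
t 8.22 tcp [0.5956 0.0715 0.1865] F [ 1.3  0.8 -5.5] open 1.39
toolx [ 0.993 -0.023 -0.117] y [-0.023 -1.    -0.002] z [-0.117  0.005 -0.993]
in turner [0.002  0.0012 0.1865]
```

View pics/c8.png

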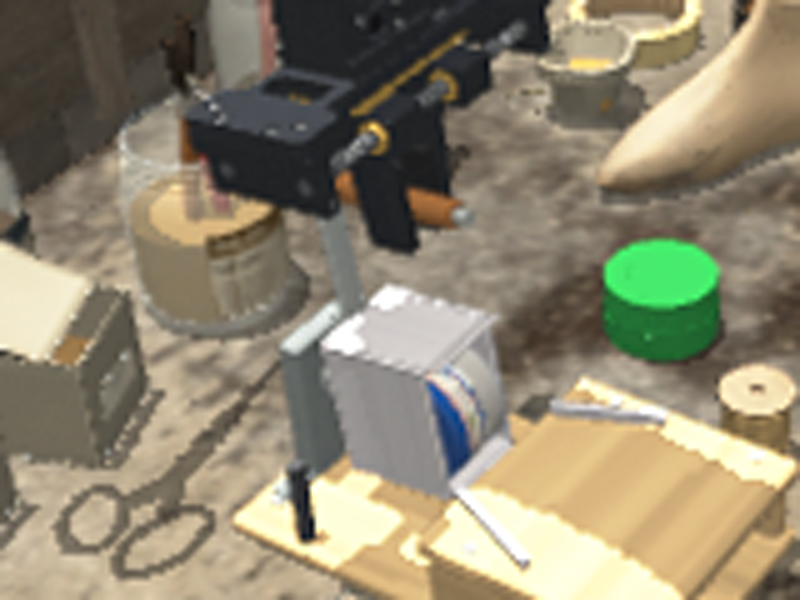

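carry_out(commands=[[[0,0,0,0,0.94,0.04,1.0],[0,0,0,0,1.88,0.15,1.0],[0,0,0,0,2.8,0.33,1.0],[0,0,0,0,3.71,0.59,1.0],[0,0,0,0,4.59,0.91,1.0],[0,0,0,0,5.45,1.31,1.0],[0,0,0,0,6.27,1.77,1.0],[0,0,0,0,7.05,2.29,1.0],[0,0,0,0,7.79,2.88,1.0],[0,0,0,0,8.49,3.52,1.0]]])

```text
clock: 9.1
tool_pos: [0.5888, -0.016, 0.1506]
eef_rot: [0.998, -0.013, -0.059, 0.0]
contact_force: [-1.8, -2.8, 3.8]
opening: 0.161
```

```bash
python3 st.py
```

```text
t 9.1 tcp [ 0.5888 -0.016   0.1506] F [-1.8 -2.8  3.8] open 1.42
toolx [ 0.993 -0.025 -0.118] y [-0.025 -1.     0.002] z [-0.118  0.001 -0.993]
in turner [-0.0026 -0.0865  0.1506]
```

carry_out(commands=[[[0,0,0,0,0.64,0.69,1.0],[0,0,0,0,1.22,1.43,1.0],[0,0,0,0,1.75,2.21,1.0],[0,0,0,0,2.2,3.03,1.0],[0,0,0,0,2.6,3.89,1.0],[0,0,0,0,2.93,4.77,1.0],[0,0,0,0,3.18,5.68,1.0],[0,0,0,0,3.36,6.6,1.0],[0,0,0,0,3.44,7.3,1.0],[0,0,0,0,3.5,8.1,1.0]]])

```text
clock: 9.93
tool_pos: [0.5781, -0.0501, 0.0693]
eef_rot: [0.998, -0.013, -0.06, 0.0]
contact_force: [-2.8, -4.3, 1.2]
opening: 0.162
```

```bash
python3 st.py
```

```text
t 9.93 tcp [ 0.5781 -0.0501  0.0693] F [-2.8 -4.3  1.2] open 1.43
toolx [ 0.993 -0.025 -0.119] y [-0.025 -1.     0.002] z [-0.119  0.001 -0.993]
in turner [-0.0125 -0.1209  0.0693]
```

carry_out(commands=[[[0,0,0,0,0,0.2,1.0],[0,0,0,0,0,0.35,1.0],[0,0,0,0,0,0.45,1.0],[0,0,0,0,0,0.45,1.0],[0,0,0,0,0,0.45,1.0]]])

```text
clock: 10.35
tool_pos: [0.5779, -0.0501, 0.0666]
eef_rot: [0.998, -0.013, -0.059, 0.0]
contact_force: [-4.2, -5.3, 10.8]
opening: 0.159
```

```bash
python3 st.py;  python3 snap.py 8 side wrist scene;python3 -c "
from h import *
crop('side8',180,130,160,120,5,'c9')"
```

```text
t 10.35 tcp [ 0.5779 -0.0501  0.0666] F [-4.2 -5.3 10.8] open 1.4
toolx [ 0.993 -0.025 -0.118] y [-0.025 -1.     0.002] z [-0.118  0.001 -0.993]
in turner [-0.0127 -0.1209  0.0666]
```

View pics/c9.png

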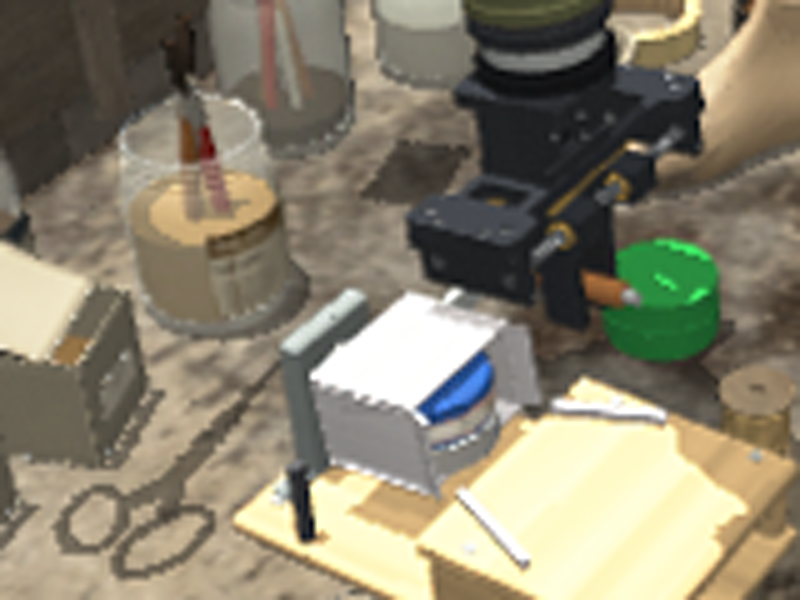

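View pics/wrist8.png

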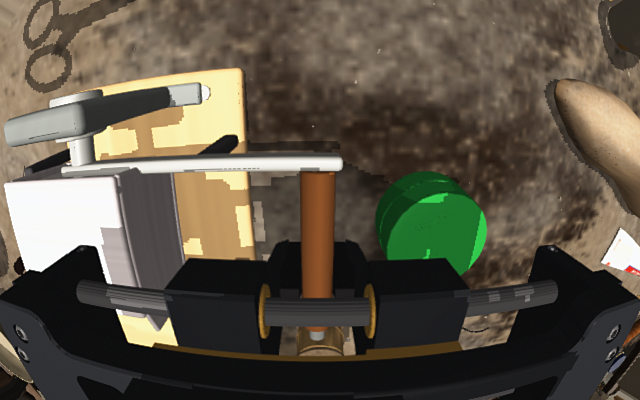

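carry_out(commands=[[[0,0,0,0,0,-0.1,1.0],[0,0,0,0,0,-0.1,1.0],[0,0,0,0,0,-0.1,1.0],[0,0,0,0,0,-0.1,1.0],[0,0,0,0,0,-0.1,1.0],[0,0,0,0,0,-0.1,1.0],[0,0,0,0,0,-0.1,1.0],[0,0,0,0,0,-0.1,1.0],[0,0,0,0,0,-0.1,1.0],[0,0,0,0,0,-0.1,1.0]]])

```text
clock: 11.33
tool_pos: [0.5779, -0.0501, 0.0668]
eef_rot: [0.998, -0.013, -0.059, 0.0]
contact_force: [-3.4, -4.3, 5.6]
opening: 0.163
```

carry_out(commands=[[[0,0,0,0,0,0,1.0],[0,0,0,0,0,0,1.0],[0,0,0,0,0,0,1.0],[0,0,0,0,0,0,1.0],[0,0,0,0,0,0,1.0],[0,0,0,0,0,0,1.0],[0,0,0,0,0,0,1.0],[0,0,0,0,0,0,1.0],[0,0,0,0,0,0,1.0],[0,0,0,0,0,0,1.0]]])

```text
clock: 12.17
tool_pos: [0.5779, -0.0501, 0.0668]
eef_rot: [0.998, -0.013, -0.059, 0.0]
contact_force: [-3.0, -5.4, 6.2]
opening: 0.161
```

carry_out(commands=[[[0,0,0,0,0,0,1.0],[0,0,0,0,0,0,1.0],[0,0,0,0,0,0,1.0],[0,0,0,0,0,0,1.0],[0,0,0,0,0,0,1.0],[0,0,0,0,0,0,1.0],[0,0,0,0,0,0,1.0],[0,0,0,0,0,0,1.0],[0,0,0,0,0,0,1.0],[0,0,0,0,0,0,1.0]]])

```text
clock: 13.0
tool_pos: [0.5778, -0.0501, 0.0668]
eef_rot: [0.998, -0.013, -0.059, 0.0]
contact_force: [-2.9, -5.4, 5.9]
opening: 0.159
```

carry_out(commands=[[[0,0,0,0,0,0,1.0],[0,0,0,0,0,0,1.0],[0,0,0,0,0,0,1.0],[0,0,0,0,0,0,1.0],[0,0,0,0,0,0,1.0],[0,0,0,0,0,0,1.0],[0,0,0,0,0,0,1.0],[0,0,0,0,0,0,1.0],[0,0,0,0,0,0,1.0],[0,0,0,0,0,0,1.0]]])

```text
clock: 13.83
tool_pos: [0.5778, -0.0501, 0.0668]
eef_rot: [0.998, -0.013, -0.059, 0.0]
contact_force: [-3.1, -5.3, 4.6]
opening: 0.163
```

```bash
python3 st.py
```

```text
t 13.83 tcp [ 0.5778 -0.0501  0.0668] F [-3.1 -5.3  4.6] open 1.43
toolx [ 0.993 -0.025 -0.119] y [-0.025 -1.     0.002] z [-0.119  0.001 -0.993]
in turner [-0.0127 -0.1209  0.0668]
```

carry_out(commands=[[[0,0,0,0,-0.04,-0.94,1.0],[0,0,0,0,-0.15,-1.88,1.0],[0,0,0,0,-0.33,-2.8,1.0],[0,0,0,0,-0.59,-3.71,1.0],[0,0,0,0,-0.91,-4.59,1.0],[0,0,0,0,-1.31,-5.45,1.0],[0,0,0,0,-1.77,-6.27,1.0],[0,0,0,0,-2.29,-7.05,1.0],[0,0,0,0,-2.88,-7.79,1.0],[0,0,0,0,-3.52,-8.49,1.0]]])

```text
clock: 14.67
tool_pos: [0.589, -0.0152, 0.1513]
eef_rot: [0.998, -0.013, -0.059, 0.001]
contact_force: [-2.3, -5.4, 3.6]
opening: 0.161
```

carry_out(commands=[[[0,0,0,0,-0.69,-0.64,1.0],[0,0,0,0,-1.43,-1.22,1.0],[0,0,0,0,-2.21,-1.75,1.0],[0,0,0,0,-3.03,-2.2,1.0],[0,0,0,0,-3.89,-2.6,1.0],[0,0,0,0,-4.77,-2.93,1.0],[0,0,0,0,-5.68,-3.18,1.0],[0,0,0,0,-6.6,-3.36,1.0],[0,0,0,0,-7.54,-3.47,1.0],[0,0,0,0,-8.48,-3.51,1.0]]])

```text
clock: 15.5
tool_pos: [0.5957, 0.0726, 0.1861]
eef_rot: [0.998, -0.012, -0.059, -0.001]
contact_force: [-1.0, -0.6, 0.9]
opening: 0.164
```

```bash
python3 st.py
```

```text
t 15.5 tcp [0.5957 0.0726 0.1861] F [-1.  -0.6  0.9] open 1.45
toolx [ 0.993 -0.023 -0.117] y [-0.024 -1.    -0.001] z [-0.117  0.004 -0.993]
in turner [0.0021 0.0022 0.1861]
```

carry_out(commands=[[[0,0,0,0,-0.94,0.04,1.0],[0,0,0,0,-1.88,0.15,1.0],[0,0,0,0,-2.8,0.33,1.0],[0,0,0,0,-3.71,0.59,1.0],[0,0,0,0,-4.59,0.91,1.0],[0,0,0,0,-5.45,1.31,1.0],[0,0,0,0,-6.27,1.77,1.0],[0,0,0,0,-7.05,2.29,1.0],[0,0,0,0,-7.79,2.88,1.0],[0,0,0,0,-8.49,3.52,1.0]]])

```text
clock: 16.33
tool_pos: [0.5938, 0.1553, 0.1505]
eef_rot: [0.998, -0.013, -0.059, 0.001]
contact_force: [2.2, -6.1, -5.0]
opening: 0.159
```

carry_out(commands=[[[0,0,0,0,-0.6,0.69,1.0],[0,0,0,0,-1.16,1.43,1.0],[0,0,0,0,-1.67,2.21,1.0],[0,0,0,0,-2.1,3.03,1.0],[0,0,0,0,-2.5,3.89,1.0],[0,0,0,0,-2.83,4.77,1.0],[0,0,0,0,-3.08,5.68,1.0],[0,0,0,0,-3.26,6.6,1.0],[0,0,0,0,-3.34,7.3,1.0],[0,0,0,0,-3.4,8.1,1.0]]])

```text
clock: 17.17
tool_pos: [0.5852, 0.1898, 0.0705]
eef_rot: [0.998, -0.012, -0.058, -0.0]
contact_force: [1.3, -6.3, -0.3]
opening: 0.161
```

```bash
python3 st.py
```

```text
t 17.17 tcp [0.5852 0.1898 0.0705] F [ 1.3 -6.3 -0.3] open 1.42
toolx [ 0.993 -0.025 -0.117] y [-0.025 -1.     0.001] z [-0.117  0.002 -0.993]
in turner [-0.0114  0.1191  0.0705]
```

Down the last ~4 mm onto the stop.

carry_out(commands=[[[0,0,0,0,0.1,0.2,1.0],[0,0,0,0,0.1,0.35,1.0],[0,0,0,0,0.1,0.45,1.0],[0,0,0,0,0.1,0.5,1.0],[0,0,0,0,0.1,0.5,1.0]]])

```text
clock: 17.58
tool_pos: [0.5848, 0.1898, 0.0669]
eef_rot: [0.998, -0.012, -0.058, -0.001]
contact_force: [1.5, -2.0, 3.1]
opening: 0.157
```

```bash
python3 st.py
```

```text
t 17.58 tcp [0.5848 0.1898 0.0669] F [ 1.5 -2.   3.1] open 1.38
toolx [ 0.993 -0.024 -0.116] y [-0.024 -1.    -0.001] z [-0.116  0.004 -0.993]
in turner [-0.0119  0.1191  0.0669]
```

carry_out(commands=[[[0,0,0,0,0,-0.05,4.0],[0,0,0,0,0,-0.05,4.0],[0,0,0,0,0,-0.05,4.0],[0,0,0,0,0,-0.05,4.0],[0,0,0,0,0,-0.05,4.0]]])

```text
clock: 18.0
tool_pos: [0.5838, 0.19, 0.0661]
eef_rot: [0.998, -0.012, -0.059, -0.001]
contact_force: [0.3, -0.3, -0.0]
opening: 0.448
```

```bash
python3 st.py; python3 snap.py 9 wrist
```

```text
t 18.0 tcp [0.5838 0.19   0.0661] F [ 0.3 -0.3 -0. ] open 3.95
toolx [ 0.993 -0.023 -0.119] y [-0.024 -1.    -0.   ] z [-0.118  0.003 -0.993]
in turner [-0.0129  0.1192  0.0661]
```

View pics/wrist9.png

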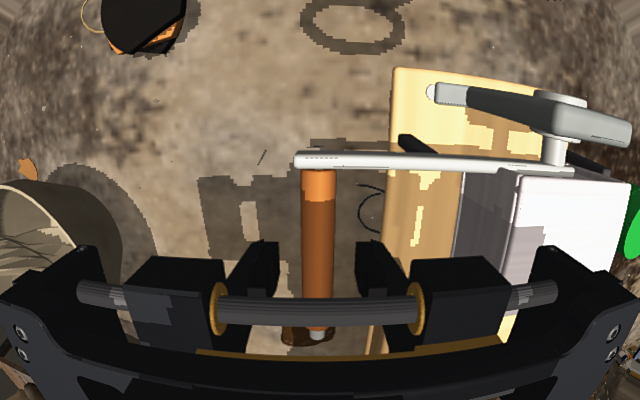

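Free of the sleeve (col ~317, fingers at 265 and 370). Retreat upward.

carry_out(commands=[[[0,0,0,0,0,-2,4.0],[0,0,0,0,0,-5,4.0],[0,0,0,0,0,-9,4.0],[0,0,0,0,0,-13,4.0],[0,0,0,0,0,-17,4.0],[0,0,0,0,0,-17,4.0],[0,0,0,-6,9,-17,4.0],[0,0,0,-6,9,-17,4.0],[0,0,0,-6,9,-17,4.0],[0,0,0,-6,9,-17,4.0]]])

```text
clock: 18.88
tool_pos: [0.5393, 0.0942, 0.2432]
eef_rot: [0.998, -0.016, -0.06, 0.001]
contact_force: [-0.4, -0.3, -0.1]
opening: 0.453
```

```bash
python3 st.py; python3 snap.py 10 wrist side scene; python3 -c "
from h import *
crop('side10',200,170,160,120,5,'c11'); crop('scene10',230,120,150,110,5,'c12')"
```

```text
t 18.88 tcp [0.5393 0.0942 0.2432] F [-0.4 -0.3 -0.1] open 3.99
toolx [ 0.992 -0.033 -0.12 ] y [-0.033 -0.999  0.004] z [-0.12   0.    -0.993]
in turner [-0.0549  0.0224  0.2432]
```

View pics/c11.png

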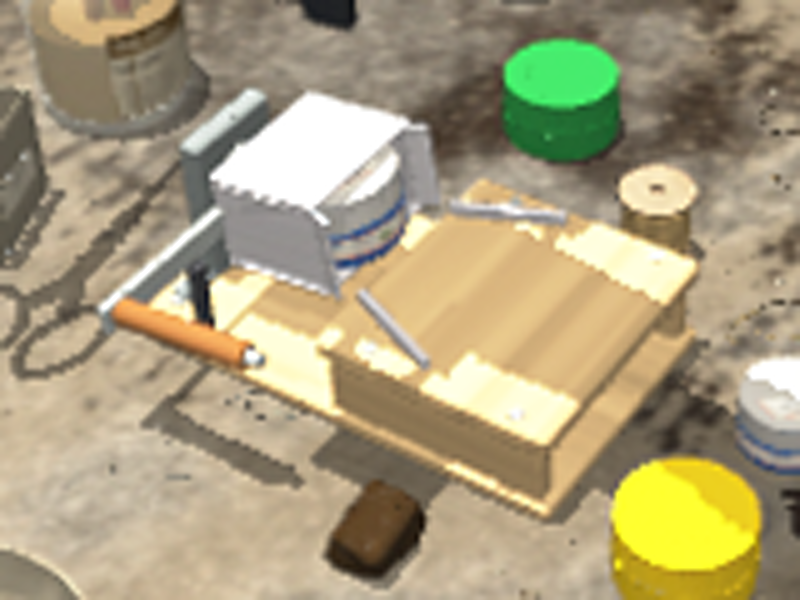

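View pics/c12.png

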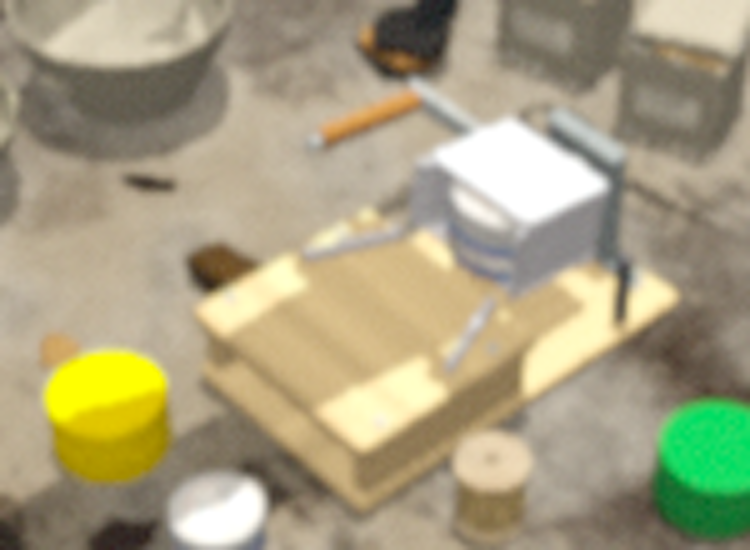

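View pics/wrist10.png

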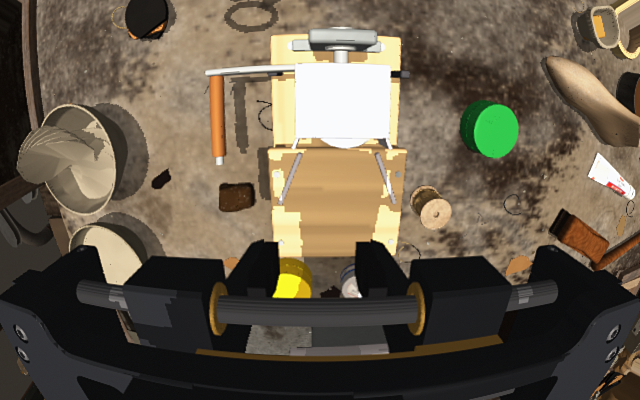

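carry_out(commands=[[[0,0,0,0,0,0,4.0],[0,0,0,0,0,0,4.0],[0,0,0,0,0,0,4.0]]])

```text
clock: 19.28
tool_pos: [0.5429, 0.1015, 0.2418]
eef_rot: [0.998, -0.011, -0.059, -0.001]
contact_force: [0.5, 0.1, -0.3]
opening: 0.454
```

```bash
python3 st.py; python3 -c "
from plant import r
print(r.finish_job())"
```

```text
t 19.28 tcp [0.5429 0.1015 0.2418] F [ 0.5  0.1 -0.3] open 4.0
toolx [ 0.993 -0.022 -0.118] y [-0.022 -1.     0.   ] z [-0.118  0.003 -0.993]
in turner [-0.0515  0.0298  0.2418]
the job is handed in; nothing more can be done
None
```

The job is handed in at 19.3 s of the 64 s allowed; no verdict came back.

I pushed the larger white pot home with the part-open fingers. Contact force rose to about 7 N where the geometry said home would be, within 0.5 mm. I then gripped the sleeve and swung the crank to its other stop. The pot stayed upside down for about 3.5 s, with its blue underside seen facing up. I swung the handle back to its first stop, let go and moved clear.

**Last checks:**
- **Pot:** in the final pictures it stands upright in the cradle. The side view shows its front edge shifted by about 0.4 pixel (roughly 1 mm) from before the turn, which is within what I can resolve.
- **Handle:** the tool was at 66.9 mm on the first stop, against 67.2 mm when it first gripped the handle. The handle stayed there after release.
- **Bystanders:** the spool, wax and look-alike pots are where they were. The brush is in the last wrist picture, but I did not measure it. I did not check the bottle again, and the arm did not go near it.
- **Robot:** it touches nothing, and the force reading is about zero.

No check failed. The highest force I read at the wrist was about 13 N, well under the limits.

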